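Transfer a row of pots from the drying board to the kiln board

TASK

Move the four pots from the wooden drying board to the white kiln board, keeping their order: the pot nearest the red knob on the drying board goes to the seat nearest the red knob on the kiln board, and so on along the row. Stand each pot upright in the middle of its seat (to about a centimetre), set down gently and not dropped, and never tip one over.

Things in the scene. Friction and masses are not known exactly. Their poses are not given: they have to be found in the camera images.
- pot_white: white bottle vase with two dark brown bands, 100 mm high: belly 62 mm across (height 22 to 36 mm), then narrowing to a straight round neck 38 mm across from height 62 to 100 mm (grip the neck, at about 82 mm). Loose, 0.2 kg give or take, dark mouth on top. Origin: centre of its underside; z up along its axis; round, so its yaw means nothing.
- pot_terracotta: orange-brown terracotta tumbler with one pale band, straight round, 54 mm across, 85 mm high (grip at about 68 mm). Loose, 0.2 kg give or take, dark mouth on top. Origin: centre of its underside; z up along its axis; round, so its yaw means nothing.
- pot_blue: blue jar, 80 mm high: belly 62 mm across (height 15 to 36 mm), then a straight round collar 48 mm across from height 50 to 80 mm (grip the collar, at about 66 mm). Loose, 0.2 kg give or take, dark mouth on top. Origin: centre of its underside; z up along its axis; round, so its yaw means nothing.
- pot_green: grey-green beaker, 90 mm high, foot 40 mm across, straight round and 56 mm across from height 45 to 90 mm (grip at about 72 mm). Loose, 0.2 kg give or take, dark mouth on top. Origin: centre of its underside; z up along its axis; round, so its yaw means nothing.
- seat_white: fixed off-white round seat under the white pot at the start, 70 mm across, 4 mm thick. Four such seats (the one under the green pot is not listed) stand in a straight row 80 mm apart on the fixed wooden drying board (90 x 400 mm, top 20 mm above the table). Origin: centre of its underside, 4 mm below the pot's foot. y along the row, x level across it, z up.
- seat_terracotta: fixed off-white round seat under the terracotta pot at the start, 70 mm across, 4 mm thick. Four such seats (the one under the green pot is not listed) stand in a straight row 80 mm apart on the fixed wooden drying board (90 x 400 mm, top 20 mm above the table). Origin: centre of its underside, 4 mm below the pot's foot. y along the row, x level across it, z up.
- seat_blue: fixed off-white round seat under the blue pot at the start, 70 mm across, 4 mm thick. Four such seats (the one under the green pot is not listed) stand in a straight row 80 mm apart on the fixed wooden drying board (90 x 400 mm, top 20 mm above the table). Origin: centre of its underside, 4 mm below the pot's foot. y along the row, x level across it, z up.
- drying_knob: fixed red knob on the wooden drying board, 24 mm across, 35 mm high, marking that board's first end. Origin: its foot on the board's top, 20 mm above the table, in line with the row of seats, 58 mm from the nearest seat's centre, then 138, 218 and 298 mm to the others; its y axis lies along the row (either way), z up. The board's other end has a plain wooden knob. Red may be at either end.
- kiln_board: fixed white board, 90 (x) by 400 mm (y), on the table nearer or farther than the drying board. Origin: centre of its underside; z up. Top at z = 20 mm. Four terracotta-coloured seats, 70 mm across, tops at z = 24 mm, centres at x = 0, y = -120, -40, 40, 120 mm. Knobs 35 mm high at y = 178 and -178 mm: one red, one plain wood, either way round.
- kiln_knob: fixed red knob on the white kiln board, 24 mm across, 35 mm high, marking that board's first end. Origin: its foot on the board's top, 20 mm above the table, in line with the row of seats, 58 mm from the nearest seat's centre, then 138, 218 and 298 mm to the others; its y axis lies along the row (either way), z up. The board's other end has a plain wooden knob. Red may be at either end.
Things that resemble listed ones, but are neither listed nor needed, are in the scene too. Several things have the shape of the pot_blue; the one meant has the colours described above.

How it is judged:
By the outcome, as a careful person would: the job done as asked, in the order asked, and still so for the second after the job is handed in, with the robot touching nothing.
It also fails if it takes over 109 s, if anything falls off the work surface, if the arm or the gripper's body presses on something with over 40 N, if the wrist force passes 120 N, or if a joint passes its speed limit or range.

ROBOT

A 6-joint arm with a two-finger parallel gripper is mounted at the origin on the work surface. World frame = base frame: x ahead of the robot, y to its left, z up, the work surface at z = 0. Lengths are in m, angles in rad, forces in N, time in s.
With the tool pointing down it reaches from about 0.35 to 0.925 m from the base axis. Payload 6.4 kg.
Tool frame: the origin (TCP) lies midway between the tips of the shut fingers; the grasp point (between the pads) lies 19 mm behind it (arm.hold_point_z is the z of the grasp point in the tool frame, in m); z points along the fingers, y is the line along which they close (so a half turn about z gives the same grasp; the last joint's range is limited). The gripper opens to 94 mm and grips with 3 to 60 N. Pads are 16 mm wide; open, the fingers measure 119 mm over their backs; the gripper's body (75 mm by 177 mm) begins 78 mm behind the grasp point.
Start: joints at [-1.31, 0.245, 1.558, -0, 1.339, -0.174], TCP at [0.274, -0.59, 0.177] pointing down, gripper open.
Joint ranges: [-3.13, 3.13], [-1.02, 2.26], [0.13, 2.54], [-0.95, 4.09], [0.21, 2.88], [-2.74, 2.74]. Speed limits (rad/s): [2.57, 2.57, 3.14, 3.14, 3.14, 3.14].

INTERFACE

Orientations are given as a unit quaternion [x, y, z, w].
In Python, from bench import arm gives the robot as it stands.
- The arm moves only by the tool apply_moves, never from a script. Its argument "plan" is a list of rows, each a list of 3 entries, a list of its own where there are three numbers: the turn, a rotation vector about the world's x, y, z in rad, then the shift along the world's x, y, z in cm, then the closure in counts, from 0 (fully open) to 255 (shut). In form: [[[rx, ry, rz], [x, y, z], grip], ...]. A call has 1 to 10 rows; each row is the pose to reach, as a shift and turn from the pose commanded when the call began; what a row does not reach only later rows make up. A row lasts 1/12 s, in which the tool goes at most 41.7 mm and 7.16 degrees, less where a joint would pass 70% of its speed; a pose out of reach is approached as far as the arm can. A call with a gripper value outside its range is refused whole. The fingers move at their own pace and stop on an object; "squeeze" is the grip in N (left out, the last holds). Time passes only in rows, so rows that repeat a pose let the fingers close. It gives the time, the measured TCP pose, the force, the opening and the grip force at its end, in the units of the state.
- arm.read_state(): the state, without advancing time (a new reading comes with each control period).
- arm.capture(name): name is "side" or "top"; returns the picture (420x560x3 uint8, red, green, blue); there is no depth.
- arm.camera_info(name): a dict with "vfov" (degrees; the focal length in pixels is half the picture's height over the tangent of half this angle, whatever the lens; pixels are square), "cx", "cy" (the principal point, pixels), "dist_coeffs" ([k1, k2, p1, p2, k3] as OpenCV has them; the pictures are not rectified), "pose" (4x4, takes a point from camera to world coordinates). Camera axes: x right, y up, looking along -z (the intrinsics and any distortion apply to the point x, -y, -z); pixel columns grow to the right and rows downward; lengths in m; the calibration is good to about 2 mm. A picture is of the moment at which its call begins. camera_info takes no time and is no camera call.
- arm.job_done(): hands the job in; it is judged then, once.
Trained networks look in the newest picture that a camera, given by its name, has taken for a name from the list of things; names that differ only in an ending like _2 or _b are one class to them, and where a whole thing is asked for, a point or a joint stands for the part that bears it (a point fixed in the world has none). Each returns a list of dicts, best first, with "score" (0 to 1); they miss things now and then, are a little off and sometimes report something else, mostly with a low value. They report only what shows in the picture. A call takes as long as a camera call. They do not tell look-alikes from the thing itself.
- arm.find_in(query, camera): "bbox" ([left, top, right, bottom] in pixels, round what is visible of it).
- arm.trace(query, camera): "mask" (420x560 bool, what is visible of it) and "bbox" ([left, top, right, bottom] in pixels, round what is visible of it).
- arm.mark_of(query, camera): "pixel" ([row, column] in pixels: a listed point, or the origin of a listed thing).
The state is a dict: "clock": time; "joints": joint angles; "qd": joint speeds; "joint_efforts": joint torques, N m; "tool_pos": TCP position; "ee_rot": TCP orientation; "wrist_force": force on the tool from outside, world axes, zero at the start; "moment": the same for the moment, N m; "width": finger opening in m; "grasp_force": force on a finger pad.
Only numpy, scipy, OpenCV 4.12 (cv2) and the standard library are available. Lean on these libraries where they do the work, as an engineer would, in place of code of your own. Each camera call takes 0.05 s, during which the arm holds its last target. There are 200 camera calls.

## Working session

There is one attempt and no reset: what is moved stays moved. The work goes in short steps, Python scripts to look and compute and a tool call to move; the robot and the scene stay as the last step left them, time stands still between calls to the robot, and variables do not carry over. Pictures are saved under pics/ and viewed, at most 14 in all, crops included, and the job is handed in when it is done.

Besides the shell and the picture viewer there is one more tool, called after "Emit:" by a JSON object that holds its "op" and its "data", one argument or row to a line. apply_moves: Moves the arm, as the interface text tells. Its arguments: {"type":"object","properties":{"plan":{"type":"array"},"squeeze":{"type":"number"}},"required":["plan"]}

```bash
mkdir -p pics; python3 - <<'E'
from bench import arm
import cv2,numpy as np
for n in("side","top"):
    im=arm.capture(n); cv2.imwrite(f"pics/{n}0.png",im[:,:,::-1])
    i=arm.camera_info(n); print(n,i['vfov'],i['cx'],i['cy'],i['dist_coeffs']); print(np.round(i['pose'],3))
s=arm.read_state(); print(s, arm.hold_point_z)
E
```

```text
side 54.805015249164505 285.5591850772696 212.40730019445652 [-0.11092893  0.          0.          0.          0.        ]
[[-0.828  0.308 -0.468  0.245]
 [-0.56  -0.467  0.684  0.441]
 [-0.007  0.829  0.56   0.45 ]
 [ 0.     0.     0.     1.   ]]
top 49.37942038320667 280.337336324406 207.32985436392343 [-0.08395441  0.          0.          0.          0.        ]
[[-0.009  0.997 -0.08   0.521]
 [-1.    -0.008  0.014 -0.042]
 [ 0.013  0.08   0.997  0.8  ]
 [ 0.     0.     0.     1.   ]]
{'clock': 0.1, 'joints': array([-1.31010242e+00,  2.45744995e-01,  1.55887020e+00, -1.79932301e-06,
        1.33870007e+00, -1.74088715e-01]), 'qd': array([-0.00161219, -0.00314323, -0.00357224,  0.00020782,  0.00029258,
        0.00078831]), 'joint_efforts': array([ 4.32178376e-04, -4.16916132e+01, -3.15523553e+01,  6.86112349e-02,
        3.10221536e-02, -4.81896268e-05]), 'tool_pos': array([ 0.27364759, -0.58894788,  0.17596689]), 'ee_rot': array([ 9.76463015e-01,  2.15683191e-01, -3.81596523e-05, -8.60460337e-04]), 'wrist_force': array([ 0.81515433,  0.1074946 , -0.51148446]), 'moment': array([0.01045641, 0.0014117 , 0.03205152]), 'grasp_force': 0.0, 'width': 0.09407864232360456} -0.0188
```

View pics/top0.png

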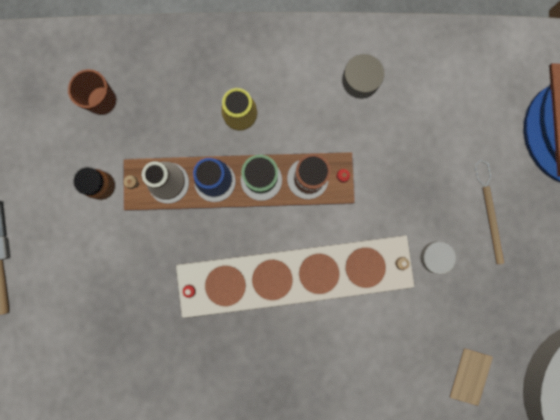

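View pics/side0.png

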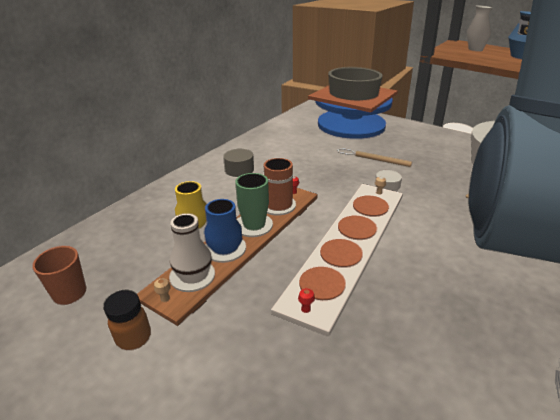

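The top view shows the drying board's red knob at its right end (343,175). From there the pots run terracotta (312,172), green (261,173), blue (210,175), white (156,175). The kiln board's red knob is at its left end (189,291), and its seats are at about (225,286), (272,280), (319,273) and (366,267). The jars that aren't part of the job, including the yellow one at (238,103), stand clear of the row.

```bash
cat > h.py <<'E'
from bench import arm
import cv2,numpy as np
def cam(n):
    i=arm.camera_info(n); f=210/np.tan(np.radians(i['vfov'])/2)
    return np.array([[f,0,i['cx']],[0,f,i['cy']],[0,0,1]]),np.array(i['dist_coeffs']),np.array(i['pose'])
def ground(n,uv,z):
    K,d,T=cam(n); p=cv2.undistortPoints(np.array([[uv]],float),K,d)[0,0]
    r=T[:3,:3]@[p[0],-p[1],-1]; return T[:3,3]+r*(z-T[2,3])/r[2]
E
python3 - <<'E'
from h import *
im=arm.capture("top"); hsv=cv2.cvtColor(im,cv2.COLOR_RGB2HSV)
# kiln seats: orange blobs in lower area
m=cv2.inRange(hsv,(0,80,60),(18,255,255)); m[:235]=0
n,l,st,c=cv2.connectedComponentsWithStats(m)
for k in range(1,n):
    if st[k,4]>600: print("kseat",st[k],ground("top",c[k],.024)[:2].round(4))
# mouths: dark pixels
g=im.max(2)
for nm,uv,z in(("terra",(312,172),.109),("green",(261,173),.114),("blue",(210,175),.104),("white",(156,175),.124)):
    w=np.zeros_like(g); cv2.circle(w,uv,22,255,-1)
    mm=((g<50)&(w>0)).astype(np.uint8); n,l,st,c=cv2.connectedComponentsWithStats(mm)
    k=1+st[1:,4].argmax(); print(nm,"mouth",st[k],ground("top",c[k],z)[:2].round(4))
arm.capture("side")
for q in("pot_terracotta","pot_green","pot_blue","pot_white","seat_terracotta","seat_blue","seat_white","drying_knob","kiln_knob","kiln_board"):
    z={"p":.024,"s":.02,"d":.02}.get(q[0],.0 if "board" in q else .02)
    for cm in("top","side"):
        for r in arm.mark_of(q,cm)[:2]:
            print(q,cm,round(r['score'],2),np.round(r['pixel']),ground(cm,r['pixel'][::-1],z)[:2].round(4))
E
```

```text
kseat [ 346  248   39   39 1214] [ 0.4797 -0.1957]
kseat [ 299  254   40   40 1218] [ 0.4704 -0.1165]
kseat [ 253  260   39   40 1231] [ 0.4609 -0.0372]
kseat [ 206  266   39   40 1233] [0.4515 0.042 ]
terra mouth [321 176   2   2   2] [ 0.6228 -0.1148]
green mouth [262 162   1   1   1] [ 0.645 -0.024]
blue mouth [204 174   3   5   7] [0.626  0.0645]
white mouth [147 167  15  15 179] [0.6267 0.138 ]
pot_terracotta top 0.62 [180. 310.] [ 0.629  -0.1047]
pot_terracotta side 0.95 [202. 279.] [ 0.6335 -0.1032]
pot_green top 0.79 [179. 257.] [ 0.6326 -0.0135]
pot_green side 0.56 [223. 256.] [ 0.6282 -0.0226]
pot_blue top 0.97 [179. 218.] [0.6324 0.0547]
pot_blue top 0.87 [112. 242.] [0.7507 0.0134]
pot_blue side 0.84 [245. 223.] [0.6345 0.0594]
pot_blue side 0.64 [221. 194.] [0.726  0.0358]
pot_white top 0.86 [182. 165.] [0.6278 0.1453]
pot_white top 0.26 [180. 310.] [ 0.6293 -0.1033]
pot_white side 0.65 [274. 193.] [0.6255 0.1414]
seat_terracotta top 0.88 [177. 306.] [ 0.6355 -0.0978]
seat_terracotta side 0.58 [207. 275.] [ 0.6324 -0.0899]
seat_blue top 0.48 [182. 215.] [0.6271 0.0588]
seat_blue top 0.22 [180. 170.] [0.6315 0.1383]
seat_blue side 0.9 [245. 228.] [0.6317 0.0512]
seat_white top 0.78 [181. 170.] [0.6307 0.1381]
seat_white side 0.64 [279. 195.] [0.6182 0.1438]
drying_knob top 0.66 [184. 171.] [0.6258 0.136 ]
drying_knob top 0.64 [180. 342.] [ 0.6292 -0.1592]
drying_knob side 0.72 [245. 228.] [0.631  0.0523]
drying_knob side 0.59 [189. 293.] [ 0.6394 -0.1641]
kiln_knob top 0.57 [292. 190.] [0.4398 0.1022]
kiln_knob side 0.57 [307. 303.] [0.4504 0.0992]
kiln_board top 0.74 [276. 295.] [ 0.4655 -0.0776]
kiln_board top 0.71 [182. 167.] [0.631  0.1473]
kiln_board side 0.67 [246. 346.] [ 0.472  -0.0807]
```

```bash
python3 - <<'E'
from h import *
im=arm.capture("top"); hsv=cv2.cvtColor(im,cv2.COLOR_RGB2HSV)
cv2.imwrite("pics/crop1.png",cv2.resize(im[145:220,115:365,::-1],None,fx=3.2,fy=3.2,interpolation=cv2.INTER_CUBIC))
red=cv2.inRange(hsv,(0,170,90),(6,255,255))|cv2.inRange(hsv,(172,170,90),(180,255,255))
n,l,st,c=cv2.connectedComponentsWithStats(red)
for k in range(1,n):
    if st[k,4]>20: print("red",st[k],ground("top",c[k],.042)[:2].round(4))
# board: brown outline -> world at z=.02
br=cv2.inRange(hsv,(3,70,40),(20,255,255)); br[:145]=0; br[218:]=0; br[:,:116]=0; br[:,362:]=0
n,l,st,c=cv2.connectedComponentsWithStats(br)
m=np.isin(l,[k for k in range(1,n) if st[k,4]>80])
ys,xs=np.where(m); P=np.array([ground("top",(x,y),.02)[:2] for x,y in zip(xs,ys)],np.float32)
print("rect",cv2.minAreaRect(P*1000)) 
E
```

```text
red [338 170  10  11  36] [ 0.6347 -0.1553]Traceback (most recent call last):
  File "<stdin>", line 12, in <module>
  File "h.py", line 7, in ground
    K,d,T=cam(n); p=cv2.undistortPoints(np.array([[uv]],float),K,d)[0,0]
          ~~~^^^
  File "h.py", line 4, in cam
    i=arm.camera_info(n); f=210/np.tan(np.radians(i['vfov'])/2)
ValueError: time passes only in moves, steps and waits
```

View pics/crop1.png

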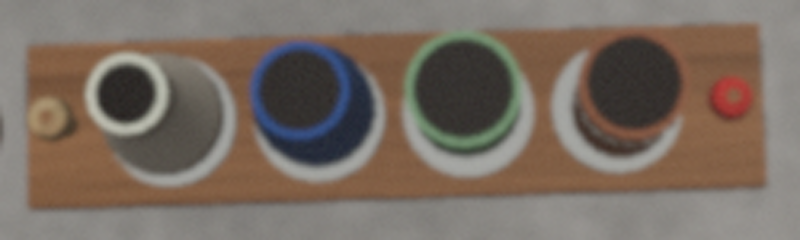

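```bash
python3 - <<'E'
from h import *
p=lambda u,v:((u+.5)/3.2-.5+115,(v+.5)/3.2-.5+145)
P={}
for nm,u,v,z in(("terra",632.5,89,.109),("green",462.5,88.5,.114),("blue",300,90.5,.104),("white",127,95,.124),("red",731,97,.052),("wood",50,118,.052),
 ("c1",28,45,.02),("c2",27,208,.02),("c3",765,187,.02),("c4",758,24,.02)):
    P[nm]=ground("top",p(u,v),z)[:2]; print(nm,P[nm].round(4))
C=np.mean([P['c%d'%i] for i in(1,2,3,4)],0); print("board centre",C, "len",np.linalg.norm(P['c1']-P['c4']))
# row fit: order coords s
s=np.array([-178,-120,-40,40,120,178])/1000
A=np.array([P[k] for k in("red","terra","green","blue","white","wood")])
for sel in (slice(0,6),slice(1,5),[0,5]):
    ss=s[sel];B=A[sel]; c=B.mean(0); d=((ss-ss.mean())[:,None]*(B-c)).sum(0); print('scale',np.linalg.norm(d)/((ss-ss.mean())**2).sum()); d/=np.linalg.norm(d); c=c-d*ss.mean()
    print("centre",c.round(4),"yaw",np.arctan2(-d[0],d[1]).round(4)); print((c+np.outer(s[1:5],d)).round(4))
S=np.array([[.4515,.042],[.4609,-.0372],[.4704,-.1165],[.4797,-.1957]])
d=S[0]-S[3]; print("kiln yaw",np.arctan2(-d[0],d[1]))
E
```

```text
terra [ 0.6292 -0.1008]
green [ 0.6292 -0.0197]
blue [0.6305 0.0588]
white [0.626  0.1373]
red [ 0.6336 -0.1568]
wood [0.6256 0.1965]
c1 [0.6703 0.2198]
c2 [0.5814 0.2184]
c3 [ 0.5895 -0.179 ]
c4 [ 0.6785 -0.1773]
board centre [0.6298894 0.0204511] len 0.39717677185709693
scale 0.9920773269013043
centre [0.629  0.0192] yaw 0.0186
[[ 0.6312 -0.1007]
 [ 0.6297 -0.0208]
 [ 0.6283  0.0592]
 [ 0.6268  0.1392]]
scale 0.9909419335005331
centre [0.6287 0.0189] yaw 0.0104
[[ 0.6299 -0.1011]
 [ 0.6291 -0.0211]
 [ 0.6283  0.0589]
 [ 0.6275  0.1389]]
scale 0.9926758344738097
centre [0.6296 0.0199] yaw 0.0227
[[ 0.6323 -0.1001]
 [ 0.6305 -0.0201]
 [ 0.6287  0.0599]
 [ 0.6269  0.1399]]
kiln yaw 0.1180849969109059
```

Emit:
{"op": "apply_moves", "data": {
  "plan": [
    [[0,0,0.06],[2,2.7,0.3],0],
    [[0,0,0.13],[4,5.4,0.6],0],
    [[0,0,0.2],[6,8.1,0.9],0],
    [[0,0,0.27],[8,10.9,1.2],0],
    [[0,0,0.34],[10,13.7,1.5],0],
    [[0,0,0.41],[12,16.4,1.8],0],
    [[0,0,0.48],[14,19.1,2.1],0],
    [[0,0,0.55],[16,21.8,2.4],0],
    [[0,0,0.6],[18,24.5,2.4],0],
    [[0,0,0.6],[18,24.5,2.4],0]
  ]
}}

```text
clock: 2.08
tool_pos: [0.4565, -0.3405, 0.2014]
ee_rot: [0.867, 0.498, 0.001, 0.0]
wrist_force: [-0.6, 0.7, 0.1]
width: 0.0942
grasp_force: 0.0
```

Emit:
{"op": "apply_moves", "data": {
  "plan": [
    [[0,0,0.06],[2,2.7,0],0],
    [[0,0,0.13],[4,5.4,0],0],
    [[0,0,0.2],[6,8.1,0],0],
    [[0,0,0.27],[8,10.9,0],0],
    [[0,0,0.34],[10,13.7,0],0],
    [[0,0,0.41],[12,16.4,0],0],
    [[0,0,0.48],[14,19.1,0],0],
    [[0,0,0.555],[16,21.8,0],0],
    [[0,0,0.555],[17.75,24.4,0],0],
    [[0,0,0.555],[17.75,24.4,0],0]
  ]
}}

```text
clock: 2.92
tool_pos: [0.6332, -0.097, 0.2008]
ee_rot: [0.699, 0.715, 0.001, -0.0]
wrist_force: [1.0, 0.0, 0.2]
width: 0.0939
grasp_force: 0.0
```

```bash
python3 - <<'E'
from h import *
s=arm.read_state(); q=s['ee_rot'];print(s['clock'],s['tool_pos'].round(4),q.round(4),"yaw",2*np.arctan2(q[1],q[0])-np.pi/2,s['joints'].round(2))
for n in("top","side"): 
    im=arm.capture(n); cv2.imwrite(f"pics/{n}1.png",im[:,:,::-1])
E
```

```text
2.9167 [ 0.6332 -0.097   0.2008] [ 6.989e-01  7.152e-01  7.000e-04 -1.000e-04] yaw 0.02299083001974056 [-0.33  0.2   1.56  0.    1.38 -0.35]
```

View pics/side1.png

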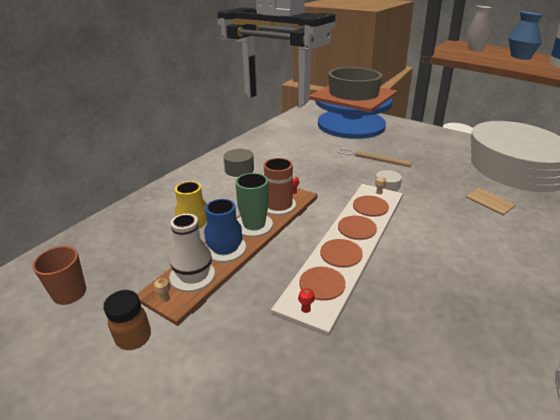

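The side view shows the open fingers at (250,95) and (305,105), directly above the terracotta pot's mouth at (278,165). I'll go down in stages.

Emit:
{"op": "apply_moves", "data": {
  "plan": [
    [[0,0,0],[0,0,-2],0],
    [[0,0,0],[0,0,-4],0],
    [[0,0,0],[0,0,-6],0],
    [[0,0,0],[0,0,-7],0],
    [[0,0,0],[0,0,-7],0],
    [[0,0,0],[0,0,-7],0],
    [[0,0,0],[0,0,-7],0]
  ]
}}

```text
clock: 3.6
tool_pos: [0.632, -0.1015, 0.1325]
ee_rot: [0.701, 0.713, 0.0, 0.001]
wrist_force: [-0.2, 0.2, 0.9]
width: 0.0941
grasp_force: 0.0
```

```bash
python3 - <<'E'
from h import *
for n in("top",): 
    im=arm.capture(n); cv2.imwrite(f"pics/{n}2.png",cv2.resize(im[60:260,200:450,::-1],None,fx=2.5,fy=2.5))
s=arm.read_state();print(s['clock'],s['tool_pos'].round(4))
E
```

```text
3.65 [ 0.6322 -0.1013  0.1328]
```

View pics/top2.png

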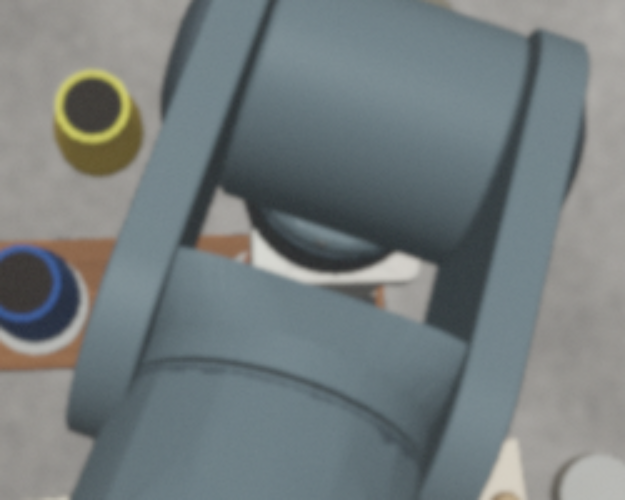

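In the top view the arm hides the gripper; only the blue pot (around 25,285) and the yellow jar are visible. The measured pose agrees with the plan, so I'll go down and grip.

Emit:
{"op": "apply_moves", "data": {
  "plan": [
    [[0,0,0],[0,0,-1.5],0],
    [[0,0,0],[0,0,-3],0],
    [[0,0,0],[0,0,-4.5],0],
    [[0,0,0],[0,0,-5.8],0],
    [[0,0,0],[0,0,-5.8],0],
    [[0,0,0],[0,0,-5.8],0]
  ]
}}

```text
clock: 4.15
tool_pos: [0.6313, -0.1005, 0.073]
ee_rot: [0.7, 0.714, -0.0, -0.0]
wrist_force: [-0.2, 0.1, 0.0]
width: 0.0943
grasp_force: 0.0
```

Emit:
{"op": "apply_moves", "data": {
  "plan": [
    [[0,0,0],[0,0,0],255],
    [[0,0,0],[0,0,0],255],
    [[0,0,0],[0,0,0],255],
    [[0,0,0],[0,0,0],255],
    [[0,0,0],[0,0,0],255],
    [[0,0,0],[0,0,0],255],
    [[0,0,0],[0,0,0],255],
    [[0,0,0],[0,0,0],255],
    [[0,0,0],[0,0,0],255]
  ],
  "squeeze": 15
}}

```text
clock: 4.9
tool_pos: [0.6315, -0.1006, 0.0732]
ee_rot: [0.7, 0.714, 0.0, 0.0]
wrist_force: [1.2, 0.7, 0.7]
width: 0.0538
grasp_force: 15.0
```

Emit:
{"op": "apply_moves", "data": {
  "plan": [
    [[0,0,0],[0,0,0.5],255],
    [[0,0,0],[0,0,1.5],255],
    [[0,0,0],[0,0,3],255],
    [[0,0,0],[0,0,5],255],
    [[0,0,0],[0,0,7],255],
    [[0,0,0],[0,0,9],255],
    [[0,0,0],[0,0,11],255],
    [[0,0,0],[0,0,12],255],
    [[0,0,0],[0,0,12],255],
    [[0,0,0],[0,0,12],255]
  ]
}}

```text
clock: 5.73
tool_pos: [0.6312, -0.1006, 0.193]
ee_rot: [0.7, 0.714, 0.0, 0.0]
wrist_force: [-0.7, -0.1, -2.1]
width: 0.0535
grasp_force: 15.0
```

Emit:
{"op": "apply_moves", "data": {
  "plan": [
    [[0,0,0.005],[-0.9,0.7,0],255],
    [[0,0,0.02],[-2.7,2.1,0],255],
    [[0,0,0.03],[-5.4,4.3,0],255],
    [[0,0,0.045],[-8.1,6.4,0],255],
    [[0,0,0.06],[-10.8,8.6,0],255],
    [[0,0,0.075],[-13.5,10.7,0],255],
    [[0,0,0.09],[-16,12.7,0],255],
    [[0,0,0.099],[-17.5,13.8,0],255],
    [[0,0,0.099],[-18,14.25,0],255],
    [[0,0,0.099],[-18,14.25,0],255]
  ]
}}

```text
clock: 6.57
tool_pos: [0.4499, 0.0428, 0.1916]
ee_rot: [0.664, 0.748, -0.001, -0.001]
wrist_force: [0.1, 1.3, -1.5]
width: 0.0534
grasp_force: 15.0
```

Emit:
{"op": "apply_moves", "data": {
  "plan": [
    [[0,0,0],[0,0,0],255],
    [[0,0,0],[0,0,-1],255],
    [[0,0,0],[0,0,-3],255],
    [[0,0,0],[0,0,-5],255],
    [[0,0,0],[0,0,-7],255],
    [[0,0,0],[0,0,-8.5],255],
    [[0,0,0],[0,0,-9.5],255],
    [[0,0,0],[0,0,-10],255],
    [[0,0,0],[0,0,-10],255],
    [[0,0,0],[0,0,-10],255]
  ]
}}

```text
clock: 7.4
tool_pos: [0.4519, 0.0417, 0.0932]
ee_rot: [0.664, 0.747, 0.0, 0.0]
wrist_force: [0.0, -0.3, -1.9]
width: 0.0532
grasp_force: 15.0
```

```bash
python3 - <<'E'
from h import *
s=arm.read_state();print(s['clock'],s['tool_pos'].round(4),s['wrist_force'],s['joints'].round(2))
im=arm.capture("side"); cv2.imwrite("pics/side3.png",im[:,:,::-1])
E
```

```text
7.4 [0.4519 0.0417 0.0932] [ 0.02090009 -0.291881   -1.89425573] [-0.16 -0.13  2.11 -0.    1.16 -0.28]
```

View pics/side3.png

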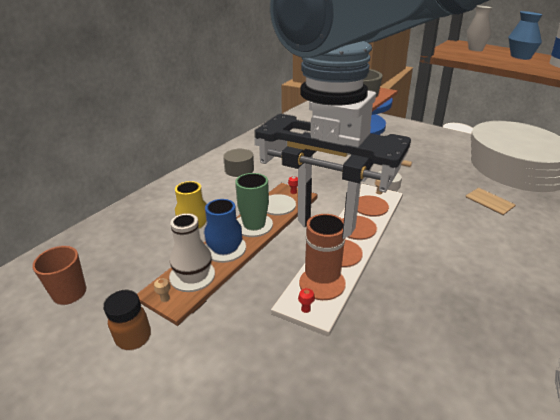

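The terracotta pot hangs upright about 2 cm above the kiln seat next to the red knob (pot at 325,245; seat at 322,283). I'll set it down slowly.

Emit:
{"op": "apply_moves", "data": {
  "plan": [
    [[0,0,0],[0,0,-0.6],255],
    [[0,0,0],[0,0,-1.2],255],
    [[0,0,0],[0,0,-1.5],255],
    [[0,0,0],[0,0,-1.7],255],
    [[0,0,0],[0,0,-1.8],255],
    [[0,0,0],[0,0,-1.9],255],
    [[0,0,0],[0,0,-2.0],255],
    [[0,0,0],[0,0,-2.0],255],
    [[0,0,0],[0,0,-2.0],255]
  ]
}}

```text
clock: 8.2
tool_pos: [0.4515, 0.0419, 0.0732]
ee_rot: [0.664, 0.748, 0.0, 0.0]
wrist_force: [0.5, -0.3, -1.4]
width: 0.0533
grasp_force: 15.0
```

Emit:
{"op": "apply_moves", "data": {
  "plan": [
    [[0,0,0],[0,0,-0.05],255],
    [[0,0,0],[0,0,-0.1],255],
    [[0,0,0],[0,0,-0.1],255]
  ]
}}

```text
clock: 8.45
tool_pos: [0.4518, 0.0419, 0.073]
ee_rot: [0.664, 0.748, 0.0, 0.0]
wrist_force: [-1.0, 1.1, 5.6]
width: 0.0535
grasp_force: 15.0
```

Emit:
{"op": "apply_moves", "data": {
  "plan": [
    [[0,0,0],[0,0,0],140],
    [[0,0,0],[0,0,0],100],
    [[0,0,0],[0,0,0],60],
    [[0,0,0],[0,0,0],20],
    [[0,0,0],[0,0,0],0],
    [[0,0,0],[0,0,0],0],
    [[0,0,0],[0,0,0],0],
    [[0,0,0],[0,0,0],0]
  ]
}}

```text
clock: 9.12
tool_pos: [0.4513, 0.042, 0.0719]
ee_rot: [0.664, 0.748, -0.0, -0.0]
wrist_force: [0.5, 0.2, -0.3]
width: 0.0925
grasp_force: 0.0
```

Emit:
{"op": "apply_moves", "data": {
  "plan": [
    [[0,0,0],[0,0,1],0],
    [[0,0,0],[0,0,3],0],
    [[0,0,0],[0,0,6],0],
    [[0,0,0],[0,0,9],0],
    [[0,0,0],[0,0,12.6],0],
    [[0,0,0],[0,0,12.6],0]
  ]
}}

```text
clock: 9.62
tool_pos: [0.4556, 0.0414, 0.2064]
ee_rot: [0.664, 0.748, 0.004, 0.006]
wrist_force: [0.9, -0.1, 1.4]
width: 0.0942
grasp_force: 0.0
```

Emit:
{"op": "apply_moves", "data": {
  "plan": [
    [[0,0,-0.02],[3,-1,0],0],
    [[0,0,-0.04],[6,-2.1,0],0],
    [[0,0,-0.06],[9,-3.1,0],0],
    [[0,0,-0.08],[12,-4.2,0],0],
    [[0,0,-0.099],[15,-5.2,0],0],
    [[0,0,-0.099],[17,-5.9,0],0],
    [[0,0,-0.099],[17.85,-6.2,0],0],
    [[0,0,-0.099],[17.85,-6.2,0],0],
    [[0,0,-0.099],[17.85,-6.2,0],0],
    [[0,0,-0.099],[17.85,-6.2,0],0]
  ]
}}

```text
clock: 10.45
tool_pos: [0.6288, -0.0195, 0.1981]
ee_rot: [0.7, 0.714, -0.0, -0.0]
wrist_force: [0.8, 0.5, -0.1]
width: 0.0943
grasp_force: 0.0
```

```bash
python3 - <<'E'
from h import *
s=arm.read_state();q=s['ee_rot'];print(s['clock'],s['tool_pos'].round(4),"yaw",2*np.arctan2(q[1],q[0])-np.pi/2)
im=arm.capture("top"); cv2.imwrite("pics/top4.png",cv2.resize(im[140:320,110:420,::-1],None,fx=2.5,fy=2.5))
E
```

```text
10.45 [ 0.6288 -0.0195  0.1981] yaw 0.019482857861982783
```

View pics/top4.png

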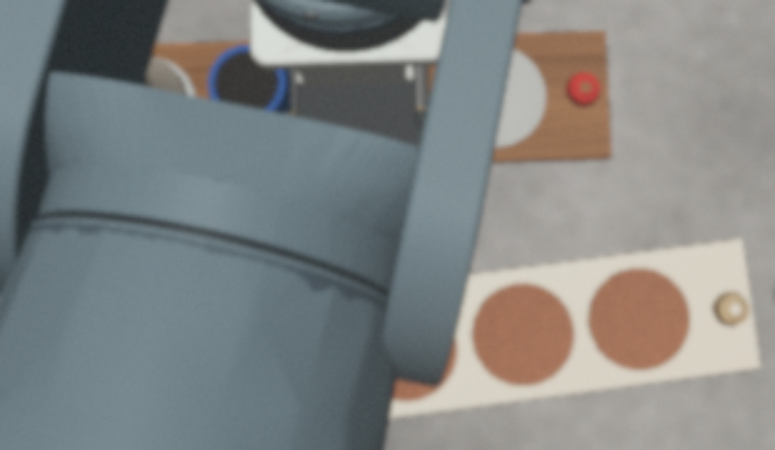

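The arm covers most of the top view, but it leaves the drying board's empty end seat and the red knob (584,89) in view. Next is the green pot.

Emit:
{"op": "apply_moves", "data": {
  "plan": [
    [[0,0,0],[0,0,-2],0],
    [[0,0,0],[0,0,-4.5],0],
    [[0,0,0],[0,0,-7],0],
    [[0,0,0],[0,0,-9],0],
    [[0,0,0],[0,0,-10.5],0],
    [[0,0,0],[0,0,-12.1],0],
    [[0,0,0],[0,0,-12.1],0],
    [[0,0,0],[0,0,-12.1],0]
  ]
}}

```text
clock: 11.17
tool_pos: [0.6287, -0.0195, 0.0767]
ee_rot: [0.7, 0.714, -0.0, -0.001]
wrist_force: [0.5, 0.3, 0.2]
width: 0.0939
grasp_force: 0.0
```

Emit:
{"op": "apply_moves", "data": {
  "plan": [
    [[0,0,0],[0,0,0],255],
    [[0,0,0],[0,0,0],255],
    [[0,0,0],[0,0,0],255],
    [[0,0,0],[0,0,0],255],
    [[0,0,0],[0,0,0],255],
    [[0,0,0],[0,0,0],255],
    [[0,0,0],[0,0,0],255],
    [[0,0,0],[0,0,0],255],
    [[0,0,0],[0,0,0],255]
  ],
  "squeeze": 15
}}

```text
clock: 11.92
tool_pos: [0.6299, -0.0201, 0.0772]
ee_rot: [0.7, 0.714, 0.0, 0.0]
wrist_force: [-0.6, 0.5, 2.0]
width: 0.0557
grasp_force: 15.0
```

Emit:
{"op": "apply_moves", "data": {
  "plan": [
    [[0,0,0],[0,0,0.5],255],
    [[0,0,0],[0,0,1.5],255],
    [[0,0,0],[0,0,3],255],
    [[0,0,0],[0,0,5],255],
    [[0,0,0],[0,0,7],255],
    [[0,0,0],[0,0,9],255],
    [[0,0,0],[0,0,11],255],
    [[0,0,0],[0,0,12],255],
    [[0,0,0],[0,0,12],255],
    [[0,0,0],[0,0,12],255]
  ]
}}

```text
clock: 12.75
tool_pos: [0.6298, -0.02, 0.1971]
ee_rot: [0.7, 0.714, 0.0, 0.0]
wrist_force: [-0.6, -0.8, -1.8]
width: 0.0555
grasp_force: 15.0
```

Emit:
{"op": "apply_moves", "data": {
  "plan": [
    [[0,0,0.005],[-0.9,-0.1,0],255],
    [[0,0,0.02],[-2.7,-0.3,0],255],
    [[0,0,0.03],[-5.4,-0.5,0],255],
    [[0,0,0.045],[-8.1,-0.8,0],255],
    [[0,0,0.06],[-10.8,-1.1,0],255],
    [[0,0,0.075],[-13.5,-1.3,0],255],
    [[0,0,0.09],[-15.5,-1.5,0],255],
    [[0,0,0.099],[-16.6,-1.6,0],255],
    [[0,0,0.099],[-16.9,-1.65,0],255],
    [[0,0,0.099],[-16.9,-1.65,0],255]
  ]
}}

```text
clock: 13.58
tool_pos: [0.4595, -0.0364, 0.1958]
ee_rot: [0.664, 0.747, -0.0, -0.001]
wrist_force: [-0.1, -0.3, -1.6]
width: 0.0554
grasp_force: 15.0
```

Emit:
{"op": "apply_moves", "data": {
  "plan": [
    [[0,0,0],[0,0,0],255],
    [[0,0,0],[0,0,-1],255],
    [[0,0,0],[0,0,-3],255],
    [[0,0,0],[0,0,-5],255],
    [[0,0,0],[0,0,-7],255],
    [[0,0,0],[0,0,-8.5],255],
    [[0,0,0],[0,0,-9.5],255],
    [[0,0,0],[0,0,-10],255],
    [[0,0,0],[0,0,-10],255],
    [[0,0,0],[0,0,-10],255]
  ]
}}

```text
clock: 14.42
tool_pos: [0.4613, -0.0366, 0.0972]
ee_rot: [0.664, 0.748, 0.0, 0.0]
wrist_force: [0.3, -0.4, -1.2]
width: 0.0553
grasp_force: 15.0
```

```bash
python3 - <<'E'
from h import *
s=arm.read_state();print(s['clock'],s['tool_pos'].round(4),s['wrist_force'].round(1))
im=arm.capture("side"); cv2.imwrite("pics/side5.png",im[:,:,::-1])
E
```

```text
14.4167 [ 0.4613 -0.0366  0.0972] [ 0.3 -0.4 -1.2]
```

View pics/side5.png

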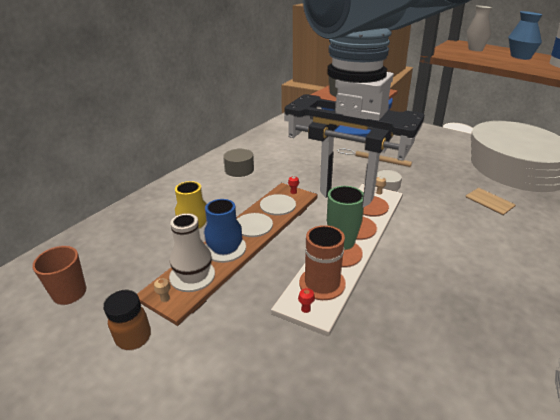

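The terracotta pot stands centred on its seat (322,283), and the green pot is held over the second seat. I'll set it down.

Emit:
{"op": "apply_moves", "data": {
  "plan": [
    [[0,0,0],[0,0,-0.6],255],
    [[0,0,0],[0,0,-1.2],255],
    [[0,0,0],[0,0,-1.5],255],
    [[0,0,0],[0,0,-1.7],255],
    [[0,0,0],[0,0,-1.8],255],
    [[0,0,0],[0,0,-1.9],255],
    [[0,0,0],[0,0,-2.0],255],
    [[0,0,0],[0,0,-2.05],255],
    [[0,0,0],[0,0,-2.1],255],
    [[0,0,0],[0,0,-2.1],255]
  ]
}}

```text
clock: 15.3
tool_pos: [0.4612, -0.0368, 0.0772]
ee_rot: [0.664, 0.748, -0.0, 0.0]
wrist_force: [-2.8, 0.7, 6.4]
width: 0.0555
grasp_force: 15.0
```

Emit:
{"op": "apply_moves", "data": {
  "plan": [
    [[0,0,0],[0,0,0],140],
    [[0,0,0],[0,0,0],100],
    [[0,0,0],[0,0,0],60],
    [[0,0,0],[0,0,0],20],
    [[0,0,0],[0,0,0],0],
    [[0,0,0],[0,0,0],0],
    [[0,0,0],[0,0,0],0],
    [[0,0,0],[0,0,0],0]
  ]
}}

```text
clock: 15.97
tool_pos: [0.4608, -0.0365, 0.0759]
ee_rot: [0.664, 0.748, -0.0, -0.0]
wrist_force: [0.2, 0.2, 0.2]
width: 0.0924
grasp_force: 0.0
```

Emit:
{"op": "apply_moves", "data": {
  "plan": [
    [[0,0,0],[0,0,1],0],
    [[0,0,0],[0,0,3],0],
    [[0,0,0],[0,0,6],0],
    [[0,0,0],[0,0,9],0],
    [[0,0,0],[0,0,12.2],0],
    [[0,0,0],[0,0,12.2],0]
  ]
}}

```text
clock: 16.47
tool_pos: [0.4647, -0.0377, 0.2059]
ee_rot: [0.664, 0.748, 0.003, 0.006]
wrist_force: [0.5, -0.5, 1.1]
width: 0.0942
grasp_force: 0.0
```

Emit:
{"op": "apply_moves", "data": {
  "plan": [
    [[0,0,-0.02],[2.8,1.6,0],0],
    [[0,0,-0.04],[5.6,3.2,0],0],
    [[0,0,-0.06],[8.4,4.8,0],0],
    [[0,0,-0.08],[11.2,6.4,0],0],
    [[0,0,-0.099],[14,8,0],0],
    [[0,0,-0.099],[16,9.2,0],0],
    [[0,0,-0.099],[16.75,9.65,0],0],
    [[0,0,-0.099],[16.75,9.65,0],0],
    [[0,0,-0.099],[16.75,9.65,0],0],
    [[0,0,-0.099],[16.75,9.65,0],0]
  ]
}}

```text
clock: 17.3
tool_pos: [0.6274, 0.0594, 0.1979]
ee_rot: [0.701, 0.714, -0.0, -0.0]
wrist_force: [-0.0, -0.6, 0.3]
width: 0.094
grasp_force: 0.0
```

```bash
python3 - <<'E'
from h import *
im=arm.capture("side"); cv2.imwrite("pics/side6.png",im[:,:,::-1])
s=arm.read_state();q=s['ee_rot'];print(s['clock'],s['tool_pos'].round(4),"yaw",2*np.arctan2(q[1],q[0])-np.pi/2)
E
```

```text
17.35 [0.6274 0.0593 0.1981] yaw 0.018153999686189692
```

View pics/side6.png

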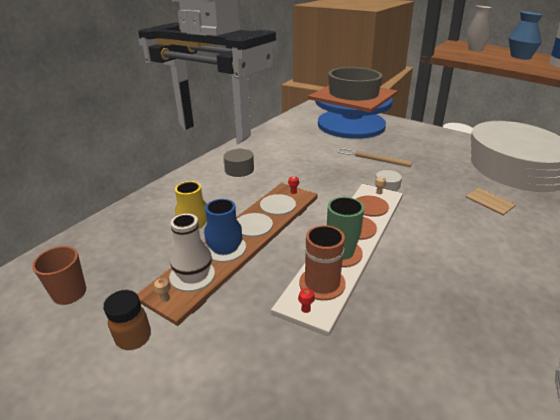

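Terracotta (323,260) and green (345,225) stand upright on the first two seats. The gripper is above the blue pot, and its far finger will clear the yellow jar. Now I'll grasp the blue pot.

Emit:
{"op": "apply_moves", "data": {
  "plan": [
    [[0,0,0],[0,0,-2],0],
    [[0,0,0],[0,0,-4.5],0],
    [[0,0,0],[0,0,-7],0],
    [[0,0,0],[0,0,-9],0],
    [[0,0,0],[0,0,-11],0],
    [[0,0,0],[0,0,-12.7],0],
    [[0,0,0],[0,0,-12.7],0],
    [[0,0,0],[0,0,-12.7],0]
  ]
}}

```text
clock: 18.02
tool_pos: [0.6272, 0.0595, 0.0706]
ee_rot: [0.701, 0.714, -0.001, -0.001]
wrist_force: [-0.0, -0.0, 0.2]
width: 0.0941
grasp_force: 0.0
```

Emit:
{"op": "apply_moves", "data": {
  "plan": [
    [[0,0,0],[0,0,0],255],
    [[0,0,0],[0,0,0],255],
    [[0,0,0],[0,0,0],255],
    [[0,0,0],[0,0,0],255],
    [[0,0,0],[0,0,0],255],
    [[0,0,0],[0,0,0],255],
    [[0,0,0],[0,0,0],255],
    [[0,0,0],[0,0,0],255],
    [[0,0,0],[0,0,0],255],
    [[0,0,0],[0,0,0],255]
  ],
  "squeeze": 15
}}

```text
clock: 18.85
tool_pos: [0.6288, 0.0599, 0.0713]
ee_rot: [0.7, 0.714, 0.0, 0.0]
wrist_force: [1.3, -0.1, 0.4]
width: 0.0471
grasp_force: 15.0
```

Emit:
{"op": "apply_moves", "data": {
  "plan": [
    [[0,0,0],[0,0,0.5],255],
    [[0,0,0],[0,0,1.5],255],
    [[0,0,0],[0,0,3],255],
    [[0,0,0],[0,0,5],255],
    [[0,0,0],[0,0,7],255],
    [[0,0,0],[0,0,9],255],
    [[0,0,0],[0,0,11],255],
    [[0,0,0],[0,0,12],255],
    [[0,0,0],[0,0,12],255],
    [[0,0,0],[0,0,12],255]
  ]
}}

```text
clock: 19.68
tool_pos: [0.6281, 0.06, 0.1909]
ee_rot: [0.7, 0.714, -0.0, -0.0]
wrist_force: [0.3, -0.3, -2.5]
width: 0.0474
grasp_force: 15.0
```

Emit:
{"op": "apply_moves", "data": {
  "plan": [
    [[0,0,0.005],[-0.7,-0.8,0],255],
    [[0,0,0.02],[-2.3,-2.6,0],255],
    [[0,0,0.03],[-4.7,-5.2,0],255],
    [[0,0,0.045],[-7.1,-7.9,0],255],
    [[0,0,0.06],[-9.5,-10.6,0],255],
    [[0,0,0.075],[-11.9,-13.2,0],255],
    [[0,0,0.09],[-14.2,-15.8,0],255],
    [[0,0,0.099],[-15.4,-17.2,0],255],
    [[0,0,0.099],[-15.8,-17.6,0],255],
    [[0,0,0.099],[-15.8,-17.6,0],255]
  ]
}}

```text
clock: 20.52
tool_pos: [0.4687, -0.1166, 0.1896]
ee_rot: [0.665, 0.747, -0.0, -0.001]
wrist_force: [0.8, 0.7, -2.8]
width: 0.0473
grasp_force: 15.0
```

Emit:
{"op": "apply_moves", "data": {
  "plan": [
    [[0,0,0],[0,0,0],255],
    [[0,0,0],[0,0,-1],255],
    [[0,0,0],[0,0,-3],255],
    [[0,0,0],[0,0,-5],255],
    [[0,0,0],[0,0,-7],255],
    [[0,0,0],[0,0,-8.5],255],
    [[0,0,0],[0,0,-9.5],255],
    [[0,0,0],[0,0,-10],255],
    [[0,0,0],[0,0,-10],255],
    [[0,0,0],[0,0,-10],255]
  ]
}}

```text
clock: 21.35
tool_pos: [0.4708, -0.1159, 0.0913]
ee_rot: [0.664, 0.748, 0.0, 0.0]
wrist_force: [0.2, 0.7, -3.2]
width: 0.0472
grasp_force: 15.0
```

Emit:
{"op": "apply_moves", "data": {
  "plan": [
    [[0,0,0],[0,0,-0.6],255],
    [[0,0,0],[0,0,-1.2],255],
    [[0,0,0],[0,0,-1.5],255],
    [[0,0,0],[0,0,-1.7],255],
    [[0,0,0],[0,0,-1.8],255],
    [[0,0,0],[0,0,-1.9],255],
    [[0,0,0],[0,0,-2.0],255],
    [[0,0,0],[0,0,-2.05],255],
    [[0,0,0],[0,0,-2.1],255],
    [[0,0,0],[0,0,-2.1],255]
  ]
}}

```text
clock: 22.18
tool_pos: [0.4709, -0.1165, 0.071]
ee_rot: [0.664, 0.748, -0.0, 0.001]
wrist_force: [-2.0, 0.8, 6.0]
width: 0.0474
grasp_force: 15.0
```

```bash
python3 - <<'E'
from h import *
im=arm.capture("side"); cv2.imwrite("pics/side7.png",im[:,:,::-1])
E
```

```text
(no output)
```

View pics/side7.png

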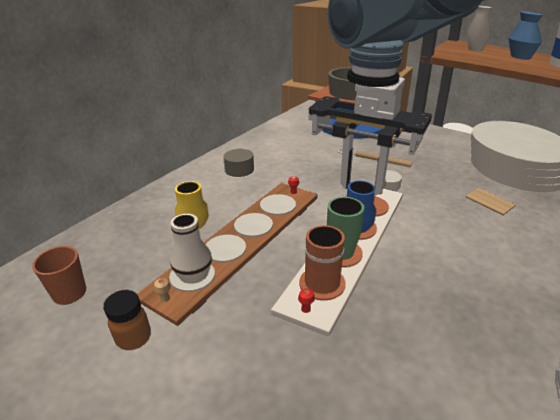

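The blue pot is down on the third seat at (361,207), with 6 N of contact. I'll release it and go to the white pot.

Emit:
{"op": "apply_moves", "data": {
  "plan": [
    [[0,0,0],[0,0,0],140],
    [[0,0,0],[0,0,0],100],
    [[0,0,0],[0,0,0],60],
    [[0,0,0],[0,0,0],20],
    [[0,0,0],[0,0,0],0],
    [[0,0,0],[0,0,0],0],
    [[0,0,0],[0,0,0],0],
    [[0,0,0],[0,0,0],0]
  ]
}}

```text
clock: 22.9
tool_pos: [0.4703, -0.116, 0.0699]
ee_rot: [0.664, 0.748, -0.0, -0.0]
wrist_force: [-0.3, -0.6, 0.9]
width: 0.0901
grasp_force: 0.0
```

Emit:
{"op": "apply_moves", "data": {
  "plan": [
    [[0,0,0],[0,0,1],0],
    [[0,0,0],[0,0,3],0],
    [[0,0,0],[0,0,6],0],
    [[0,0,0],[0,0,9],0],
    [[0,0,0],[0,0,12],0],
    [[0,0,0],[0,0,13.2],0],
    [[0,0,0],[0,0,13.2],0]
  ]
}}

```text
clock: 23.48
tool_pos: [0.4724, -0.117, 0.206]
ee_rot: [0.664, 0.748, 0.001, 0.004]
wrist_force: [0.8, 0.2, -0.6]
width: 0.094
grasp_force: 0.0
```

Emit:
{"op": "apply_moves", "data": {
  "plan": [
    [[0,0,-0.01],[1.5,2.4,0],0],
    [[0,0,-0.02],[3,4.9,0],0],
    [[0,0,-0.04],[5,8.2,0],0],
    [[0,0,-0.05],[7,11.5,0],0],
    [[0,0,-0.06],[9,14.8,0],0],
    [[0,0,-0.075],[11,18.1,0],0],
    [[0,0,-0.09],[13,21.4,0],0],
    [[0,0,-0.099],[15,24.6,0],0],
    [[0,0,-0.099],[15.65,25.6,0],0],
    [[0,0,-0.099],[15.65,25.6,0],0]
  ]
}}

```text
clock: 24.32
tool_pos: [0.6263, 0.142, 0.1991]
ee_rot: [0.699, 0.715, -0.001, -0.001]
wrist_force: [-1.2, -1.2, 0.1]
width: 0.0938
grasp_force: 0.0
```

Emit:
{"op": "apply_moves", "data": {
  "plan": [
    [[0,0,0],[0,0,0],0],
    [[0,0,0],[0,0,0],0],
    [[0,0,0],[0,0,-2],0],
    [[0,0,0],[0,0,-4],0],
    [[0,0,0],[0,0,-6.5],0],
    [[0,0,0],[0,0,-8.5],0],
    [[0,0,0],[0,0,-10],0],
    [[0,0,0],[0,0,-11.5],0],
    [[0,0,0],[0,0,-11.5],0],
    [[0,0,0],[0,0,-11.5],0]
  ]
}}

```text
clock: 25.15
tool_pos: [0.6258, 0.1386, 0.0864]
ee_rot: [0.701, 0.713, -0.001, -0.001]
wrist_force: [-0.6, -0.0, -0.2]
width: 0.0941
grasp_force: 0.0
```

```bash
python3 - <<'E'
from h import *
im=arm.capture("side"); cv2.imwrite("pics/side8.png",im[:,:,::-1])
s=arm.read_state();q=s['ee_rot'];print(s['clock'],s['tool_pos'].round(4),"yaw",2*np.arctan2(q[1],q[0])-np.pi/2)
E
```

```text
25.2 [0.6269 0.1389 0.0877] yaw 0.01761628111635205
```

View pics/side8.png

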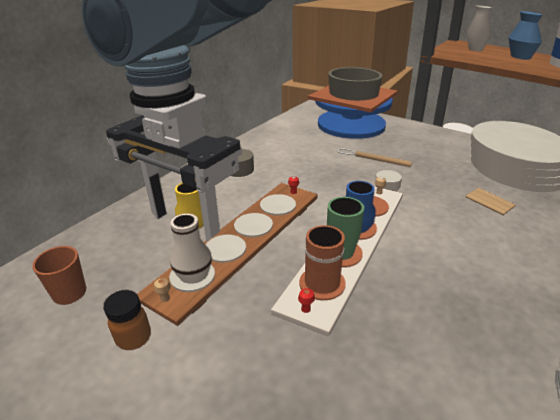

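The three placed pots stand upright, and the fingers at (155,200) and (210,220) straddle the white neck at (185,225). I'll grip and lift.

Emit:
{"op": "apply_moves", "data": {
  "plan": [
    [[0,0,0],[0,0,0],255],
    [[0,0,0],[0,0,0],255],
    [[0,0,0],[0,0,0],255],
    [[0,0,0],[0,0,0],255],
    [[0,0,0],[0,0,0],255],
    [[0,0,0],[0,0,0],255],
    [[0,0,0],[0,0,0],255],
    [[0,0,0],[0,0,0],255],
    [[0,0,0],[0,0,0],255],
    [[0,0,0],[0,0,0],255]
  ],
  "squeeze": 15
}}

```text
clock: 26.03
tool_pos: [0.6268, 0.14, 0.0869]
ee_rot: [0.7, 0.714, -0.0, -0.0]
wrist_force: [0.2, -0.6, 0.4]
width: 0.0372
grasp_force: 15.0
```

Emit:
{"op": "apply_moves", "data": {
  "plan": [
    [[0,0,0],[0,0,0.5],255],
    [[0,0,0],[0,0,1.5],255],
    [[0,0,0],[0,0,3],255],
    [[0,0,0],[0,0,5],255],
    [[0,0,0],[0,0,7],255],
    [[0,0,0],[0,0,9],255],
    [[0,0,0],[0,0,11],255],
    [[0,0,0],[0,0,12],255],
    [[0,0,0],[0,0,12],255],
    [[0,0,0],[0,0,12],255]
  ]
}}

```text
clock: 26.87
tool_pos: [0.6269, 0.14, 0.2072]
ee_rot: [0.7, 0.714, 0.0, 0.0]
wrist_force: [-0.1, -0.3, -2.0]
width: 0.0375
grasp_force: 15.0
```

Emit:
{"op": "apply_moves", "data": {
  "plan": [
    [[0,0,0.005],[-0.4,-0.9,0],255],
    [[0,0,0.01],[-1.2,-2.7,0],255],
    [[0,0,0.02],[-2.2,-5,0],255],
    [[0,0,0.03],[-3.3,-7.5,0],255],
    [[0,0,0.04],[-4.4,-10,0],255],
    [[0,0,0.05],[-5.5,-12.5,0],255],
    [[0,0,0.05],[-6.6,-15,0],255],
    [[0,0,0.05],[-7.4,-16.8,0],255],
    [[0,0,0.05],[-7.7,-17.5,0],255],
    [[0,0,0.05],[-7.7,-17.5,0],255]
  ]
}}

```text
clock: 27.7
tool_pos: [0.5485, -0.0363, 0.2056]
ee_rot: [0.683, 0.73, -0.001, -0.001]
wrist_force: [0.7, 0.5, -1.6]
width: 0.0371
grasp_force: 15.0
```

Emit:
{"op": "apply_moves", "data": {
  "plan": [
    [[0,0,0.005],[-0.4,-0.9,0],255],
    [[0,0,0.01],[-1.2,-2.7,0],255],
    [[0,0,0.02],[-2.2,-5,0],255],
    [[0,0,0.03],[-3.3,-7.5,0],255],
    [[0,0,0.04],[-4.4,-10,0],255],
    [[0,0,0.049],[-5.5,-12.5,0],255],
    [[0,0,0.049],[-6.6,-15,0],255],
    [[0,0,0.049],[-7.05,-16,0],255],
    [[0,0,0.049],[-7.05,-16,0],255],
    [[0,0,0.049],[-7.05,-16,0],255]
  ]
}}

```text
clock: 28.53
tool_pos: [0.4795, -0.1944, 0.2067]
ee_rot: [0.664, 0.748, 0.0, -0.0]
wrist_force: [0.1, 0.1, -0.9]
width: 0.0376
grasp_force: 15.0
```

Emit:
{"op": "apply_moves", "data": {
  "plan": [
    [[0,0,0],[0,0,0],255],
    [[0,0,0],[0,0,-1],255],
    [[0,0,0],[0,0,-3],255],
    [[0,0,0],[0,0,-5],255],
    [[0,0,0],[0,0,-7],255],
    [[0,0,0],[0,0,-8.5],255],
    [[0,0,0],[0,0,-9.5],255],
    [[0,0,0],[0,0,-10],255],
    [[0,0,0],[0,0,-10],255],
    [[0,0,0],[0,0,-10],255]
  ]
}}

```text
clock: 29.37
tool_pos: [0.4798, -0.195, 0.1074]
ee_rot: [0.664, 0.748, 0.0, 0.0]
wrist_force: [-0.3, 0.9, -1.4]
width: 0.0374
grasp_force: 15.0
```

Emit:
{"op": "apply_moves", "data": {
  "plan": [
    [[0,0,0],[0,0,-0.6],255],
    [[0,0,0],[0,0,-1.2],255],
    [[0,0,0],[0,0,-1.5],255],
    [[0,0,0],[0,0,-1.7],255],
    [[0,0,0],[0,0,-1.8],255],
    [[0,0,0],[0,0,-1.9],255],
    [[0,0,0],[0,0,-2.0],255],
    [[0,0,0],[0,0,-2.05],255],
    [[0,0,0],[0,0,-2.1],255],
    [[0,0,0],[0,0,-2.1],255]
  ]
}}

```text
clock: 30.2
tool_pos: [0.4797, -0.1954, 0.0869]
ee_rot: [0.664, 0.748, -0.0, 0.0]
wrist_force: [-1.8, 1.0, 5.0]
width: 0.0378
grasp_force: 15.0
```

Contact is 5 N. Now I'll release, back off to the right and look.

Emit:
{"op": "apply_moves", "data": {
  "plan": [
    [[0,0,0],[0,0,0],170],
    [[0,0,0],[0,0,0],130],
    [[0,0,0],[0,0,0],80],
    [[0,0,0],[0,0,0],30],
    [[0,0,0],[0,0,0],0],
    [[0,0,0],[0,0,0],0],
    [[0,0,0],[0,0,0],0],
    [[0,0,0],[0,0,0],0],
    [[0,0,0],[0,0,0],0]
  ]
}}

```text
clock: 30.95
tool_pos: [0.4793, -0.195, 0.0859]
ee_rot: [0.664, 0.748, 0.0, -0.0]
wrist_force: [0.7, 1.0, 0.1]
width: 0.0871
grasp_force: 0.0
```

Emit:
{"op": "apply_moves", "data": {
  "plan": [
    [[0,0,0],[0,0,1],0],
    [[0,0,0],[0,0,3],0],
    [[0,0,0],[0,0,6],0],
    [[0,0,0],[0,0,9],0],
    [[0,0,0],[0,0,12],0],
    [[0,0,0],[0,0,13],0],
    [[0,0,0],[0,0,13],0]
  ]
}}

```text
clock: 31.53
tool_pos: [0.4811, -0.1962, 0.2199]
ee_rot: [0.664, 0.748, 0.0, 0.004]
wrist_force: [-0.2, -0.2, -0.4]
width: 0.0939
grasp_force: 0.0
```

Emit:
{"op": "apply_moves", "data": {
  "plan": [
    [[0,0,-0.06],[-1,-3,0],0],
    [[0,0,-0.13],[-2,-6,0],0],
    [[0,0,-0.2],[-3,-9,0],0],
    [[0,0,-0.27],[-4,-12,0],0],
    [[0,0,-0.34],[-5,-15,0],0],
    [[0,0,-0.41],[-6,-18,0],0],
    [[0,0,-0.48],[-7,-21,0],0],
    [[0,0,-0.55],[-8,-24,0],0],
    [[0,0,-0.62],[-9,-27,0],0],
    [[0,0,-0.69],[-10,-30,0],0]
  ]
}}

```text
clock: 32.37
tool_pos: [0.378, -0.4954, 0.2132]
ee_rot: [0.879, 0.477, 0.0, -0.002]
wrist_force: [0.7, -0.3, 0.1]
width: 0.0938
grasp_force: 0.0
```

Emit:
{"op": "apply_moves", "data": {
  "plan": [
    [[0,0,-0.06],[-1,-2,0],0],
    [[0,0,-0.13],[-2,-4,0],0],
    [[0,0,-0.2],[-4,-6,0],0],
    [[0,0,-0.27],[-6,-8,0],0],
    [[0,0,-0.34],[-8,-9,0],0],
    [[0,0,-0.34],[-9,-9,0],0],
    [[0,0,-0.34],[-9,-9,0],0]
  ]
}}

```text
clock: 32.95
tool_pos: [0.2873, -0.5843, 0.2137]
ee_rot: [0.946, 0.323, 0.0, -0.002]
wrist_force: [0.3, -0.3, -0.3]
width: 0.0944
grasp_force: 0.0
```

```bash
python3 - <<'E'
from h import *
a=arm.capture("side"); cv2.imwrite("pics/side9.png",a[:,:,::-1])
b=arm.capture("top"); cv2.imwrite("pics/top9.png",cv2.resize(b[215:325,160:440,::-1],None,fx=2.8,fy=2.8,interpolation=cv2.INTER_CUBIC))
print(arm.read_state()['clock'])
E
```

```text
33.05
```

View pics/side9.png

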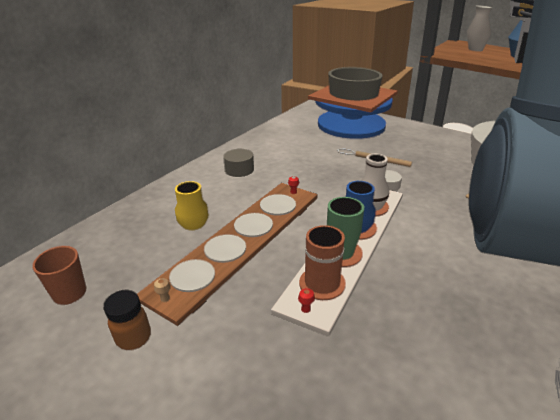

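View pics/top9.png

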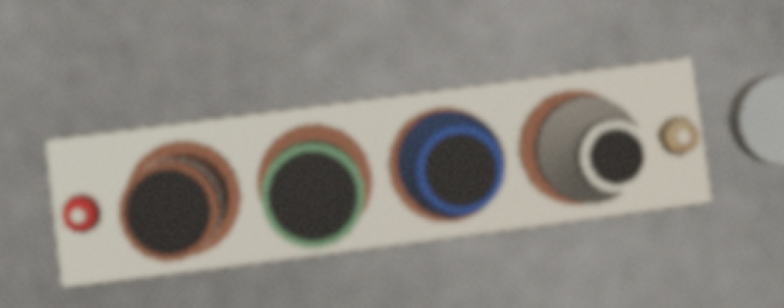

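```bash
python3 - <<'E'
from h import *
from math import hypot
p=lambda u,v:((u+.5)/2.8-.5+160,(v+.5)/2.8-.5+215)
for nm,u,v,z,t in(("terra",172,211,.109,(.4515,.042)),("green",313,193,.114,(.461,-.037)),("blue",459,170,.104,(.4704,-.1165)),("white",612,156,.124,(.4797,-.1957))):
    g=ground("top",p(u,v),z)[:2]; print(nm,((g-t)*1000).round(1))
E
```

```text
terra [ 0.8 -3.3]
green [0.7 0. ]
blue [1.9 0.4]
white [0.2 0.4]
```

All four pots stand upright and in order from the red knob at (81,214) in the crop: terracotta, green, blue, white. Each is within about 3 mm of its seat centre, so I'm handing in.

```bash
python3 -c "
from bench import arm
print(arm.job_done())"
```

```text
the job is handed in; nothing more can be done
None
```

All four pots are on the kiln board, upright and in order from the red knob (terracotta, green, blue, white), each within about 3 mm of its seat centre in the last picture; handed in at about 33 s.

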